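Stroke-test three dashpots and slide the binding one onto the reject pad

TASK

Test the three dashpots on the bench by pressing each plunger steadily down: two run home to the stop with a light, even drag, and one binds part-way, its resistance climbing. Stop there and do not force that one: leave its plunger where it stopped and slide that dashpot along the bench, upright and never lifted, until its whole foot is on the rubber reject pad. Leave the two good ones pressed fully home where they stand, and leave everything else on the bench undisturbed.

Things in the scene. Friction and masses are not known exactly. Their poses are not given: they have to be found in the camera images.
- dashpot_a: one of three identical dashpots standing upright, told apart only by where they stand: steel foot disc 56 dia x 8 high, on it an aluminium barrel 44 dia whose top is 62 above the bench, a brass gland to 66, then an 8 dia rod with a black button. Loose, 0.4 to 0.75 kg, low-friction foot (about 0.35). Origin: centre of the foot's underside, z up. Exactly one of the three, not always the same, binds inside
- plunger_a (a joint): how far the plunger of dashpot_a is pushed in, m: 0 fully out, 0.024 home against its inner stop. It moves straight down, with no return spring: about 4 N of even drag all the way (starts 0 to 6 mm in). In the one that binds, the same drag up to about 11 mm, then the resistance climbs by about 4.5 N a millimetre, and when let go it settles back to about 12 mm and stays there
- button_top_a (a point): centre of the flat top of the button of dashpot_a (button 27 dia, 10 high); 101 mm above the bench when fully out, 77 when home
- button_a: black mushroom button on the rod of dashpot_a, 27 dia x 10 high; origin at the centre of its underside
- dashpot_b: one of three identical dashpots standing upright, told apart only by where they stand: steel foot disc 56 dia x 8 high, on it an aluminium barrel 44 dia whose top is 62 above the bench, a brass gland to 66, then an 8 dia rod with a black button. Loose, 0.4 to 0.75 kg, low-friction foot (about 0.35). Origin: centre of the foot's underside, z up. Exactly one of the three, not always the same, binds inside
- plunger_b (a joint): how far the plunger of dashpot_b is pushed in, m: 0 fully out, 0.024 home against its inner stop. It moves straight down, with no return spring: about 4 N of even drag all the way (starts 0 to 6 mm in). In the one that binds, the same drag up to about 11 mm, then the resistance climbs by about 4.5 N a millimetre, and when let go it settles back to about 12 mm and stays there
- button_top_b (a point): centre of the flat top of the button of dashpot_b (button 27 dia, 10 high); 101 mm above the bench when fully out, 77 when home
- button_b: black mushroom button on the rod of dashpot_b, 27 dia x 10 high; origin at the centre of its underside
- dashpot_c: one of three identical dashpots standing upright, told apart only by where they stand: steel foot disc 56 dia x 8 high, on it an aluminium barrel 44 dia whose top is 62 above the bench, a brass gland to 66, then an 8 dia rod with a black button. Loose, 0.4 to 0.75 kg, low-friction foot (about 0.35). Origin: centre of the foot's underside, z up. Exactly one of the three, not always the same, binds inside
- plunger_c (a joint): how far the plunger of dashpot_c is pushed in, m: 0 fully out, 0.024 home against its inner stop. It moves straight down, with no return spring: about 4 N of even drag all the way (starts 0 to 6 mm in). In the one that binds, the same drag up to about 11 mm, then the resistance climbs by about 4.5 N a millimetre, and when let go it settles back to about 12 mm and stays there
- button_top_c (a point): centre of the flat top of the button of dashpot_c (button 27 dia, 10 high); 101 mm above the bench when fully out, 77 when home
- button_c: black mushroom button on the rod of dashpot_c, 27 dia x 10 high; origin at the centre of its underside
- reject_pad: square sheet of dark rubber, 110 x 110, lying flush with the bench (nothing to climb), with a steel stop strip along its far edge (+x of its own axes; strip 14 high, 110 long, its near face 58 from the pad's centre). Fixed, open on the other three sides. Origin: centre of the pad, at bench height. Apart from the listed things the bench is clear from 0.36 to 0.66 m ahead of the robot and out to 0.36 m on either side
- box_green: bystander: cardboard box 60 x 110 (its y) x 68 high; loose; origin at the centre of its underside
- short_bolt: bystander: thick hex bolt 27 wide, 50 high, standing on its head; loose; origin at the centre of its underside
- grease_tin: bystander: round tin 66 dia x 46 high; loose; origin at the centre of its underside
- bearing: bystander: ball bearing lying flat, 52 dia x 15 high; loose; origin at the centre of its underside
- wood_block: bystander: wooden block 55 x 130 (its y) x 45 high; loose; origin at the centre of its underside
- tape_roll: bystander: small black roll of tape lying flat, 62 dia x 19 high; loose; origin at the centre of its underside
Not all that is in view belongs to the job. What is shaped like the dashpot_a but purple is not meant.

How it is judged (in metres and radians):
At the end, for the whole second after the job is handed in: Two plungers are home (21.5 of 24 mm or more), their dashpots within 30 mm of their starts; the binding one, its plunger 9 to 20.5 mm in, stands with its whole foot on the pad (centre within 31 mm of the pad's along both its axes). All upright (0.1 rad), on the bench, at rest (((value of joint plunger_a between 0.009 and 0.0205 m and x of dashpot_a in the frame of reject_pad between -0.031 and 0.031 m and y of dashpot_a in the frame of reject_pad between -0.031 and 0.031 m and value of joint each of plunger_b, plunger_c above 0.0215 m and distance of each of dashpot_b, dashpot_c from where it was at the start of the episode below 0.03 m) or (value of joint plunger_b between 0.009 and 0.0205 m and x of dashpot_b in the frame of reject_pad between -0.031 and 0.031 m and y of dashpot_b in the frame of reject_pad between -0.031 and 0.031 m and value of joint each of plunger_a, plunger_c above 0.0215 m and distance of each of dashpot_a, dashpot_c from where it was at the start of the episode below 0.03 m) or (value of joint plunger_c between 0.009 and 0.0205 m and x of dashpot_c in the frame of reject_pad between -0.031 and 0.031 m and y of dashpot_c in the frame of reject_pad between -0.031 and 0.031 m and value of joint each of plunger_a, plunger_b above 0.0215 m and distance of each of dashpot_a, dashpot_b from where it was at the start of the episode below 0.03 m)) and angle between each of dashpot_a, dashpot_b, dashpot_c's own z axis and vertical below 0.1 rad and linear speed of each of dashpot_a, dashpot_b, dashpot_c below 0.02 m/s and height (world z) of each of dashpot_a, dashpot_b, dashpot_c below 0.005 m); the robot touches nothing.
It fails at once if a button was pressed with more than 40 N (contact force between any of button_a, button_b, button_c and anything else above 40 N).
It fails at once if a dashpot was lifted more than 10 mm off the bench (height (world z) of any of dashpot_a, dashpot_b, dashpot_c above 0.01 m).
It fails at once if a dashpot was tipped by more than 0.35 rad (angle between any of dashpot_a, dashpot_b, dashpot_c's own z axis and vertical above 0.35 rad).
It fails at once if a bystander was pushed more than 20 mm or knocked over (distance of any of box_green, short_bolt, grease_tin, bearing, wood_block, tape_roll from where it was at the start of the episode above 0.02 m or angle between any of box_green, short_bolt, grease_tin, bearing, wood_block, tape_roll's own z axis and vertical above 0.5 rad).
It also fails if it takes over 67 s, if anything falls off the work surface, if the arm or the gripper's body presses on something with over 40 N, if the wrist force passes 120 N, or if a joint passes its speed limit or range.

ROBOT

A 6-joint arm with a two-finger parallel gripper is mounted at the origin on a cart in front of the work surface, level with it; the furniture and walls round the work are solid. World frame = base frame: x ahead of the robot, y to its left, z up, the work surface at z = 0. Lengths are in mm, angles in degrees, forces in N, time in s.
With the tool pointing down it reaches from about 350 to 850 mm from the base axis. Payload 8.1 kg.
Tool frame: the origin (TCP) lies at the very end of the fingers, on their centre line; the grasp point (between the pads) lies 19 mm behind it; z points along the fingers, y is the line along which they close (so a half turn about z gives the same grasp; the last joint's range is limited). The gripper opens to 85 mm and grips with 20 to 120 N. Pads are 22 mm wide; open, the fingers measure 114 mm over their backs; the gripper's body (76 mm by 85 mm) begins 54 mm behind the grasp point. The pads swing forward as they close: fully open they stand 13 mm farther back than shut.
Start: joints at [-4.893, 7.471, 85.268, -0, 87.261, -4.893], TCP at [600.004, 0.022, 231.292] pointing down, gripper open.
Joint ranges: [-169.43, 169.43], [-51.17, 129.36], [1.28, 143.12], [-76.62, 256.62], [0, 156.53], [-152.29, 152.29]. Speed limits (degrees/s): [136.94, 136.94, 159.86, 180, 180, 180].

INTERFACE

Orientations are given as [roll, pitch, yaw] about the fixed x, y, z axes, in that order (R = Rz(yaw) Ry(pitch) Rx(roll)).
In Python, from bench import sense, eyes, job, models gives the robot as it stands. The module is installed in compiled form; this text tells all that it offers.
- The arm moves only by the tool apply_moves, never from a script. Its argument "rows" is a list of rows, each a list of 6 numbers: the shift along the tool's x, y, z in mm, then the turn, a rotation vector about the tool's x, y, z in rad. In form: [[dx, dy, dz, rx, ry, rz], ...]. A call has exactly 5 rows; each row shifts and turns the commanded pose from where the row before left it, along the tool's axes as they then stand; what a row does not reach is not made up. A row lasts 1/8 s, in which the tool goes at most 62.5 mm and 10.7 degrees, less where a joint would pass 70% of its speed; a pose out of reach is approached as far as the arm can. A call is refused whole if a number of a shift passes 62.5 or a number of a turn 0.188, either way. A call with a gripper value outside its range is refused whole. "fingers" is the finger opening in mm, from 0 to 85.4, set as the call begins (left out, the last holds). The fingers move at their own pace and stop on an object; "grip_force" is the grip in N (left out, the last holds). Time passes only in rows, so rows that do not move let the fingers close, or fill a call up. It gives the time, the measured TCP pose, the force, the opening and the grip force at its end, in the units of the state.
- sense(): the state, without advancing time (a new reading comes with each control period).
- eyes.snapshot(name): name is "scene" or "side" or "wrist"; returns (picture, depth): 400x640x3 uint8, red, green, blue; 400x640 float32, mm along the optical axis (not along the pixel's ray), 0 where there is no reading.
- eyes.get_calibration(name): a dict with "intrinsics" (3x3 intrinsics, pixels), "R" (3x3) and "t" (3): a world point X has camera coordinates R X + t; the wrist camera has in their place "mount" (4x4, takes a point from camera to tool coordinates, whose origin is the TCP and whose axes are the flange's). Camera axes: x right, y down, z forward; pixel columns grow to the right and rows downward; lengths in mm; the calibration is good to about 2 mm. A picture is of the moment at which its call begins: read the wrist's pose just before it. get_calibration takes no time and is no camera call.
- job.hand_in(): hands the job in; it is judged then, once.
Trained networks look in the newest picture that a camera, given by its name, has taken for a name from the list of things; names that differ only in an ending like _2 or _b are one class to them, and where a whole thing is asked for, a point or a joint stands for the part that bears it (a point fixed in the world has none). Each returns a list of dicts, best first, with "confidence" (0 to 1); they miss things now and then, are a little off and sometimes report something else, mostly with a low value. They report only what shows in the picture. A call takes as long as a camera call. They do not tell look-alikes from the thing itself.
- models.boxes_of(name, camera): "xyz" ([x, y, z] in mm, in world coordinates, good to about 4 mm: the middle of the surface that is visible of it).
- models.cut_out(name, camera): "pixels" (400x640 bool, what is visible of it).
- models.place_of(name, camera): "xyz" ([x, y, z] in mm, in world coordinates, good to about 4 mm: a listed point, or the origin of a listed thing).
The state is a dict: "time": time; "joint_pos": joint angles; "qd": joint speeds; "joint_efforts": joint torques, N m; "tool_pos": TCP position; "tcp_rot": TCP orientation; "ft_force": force on the tool from outside, world axes, zero at the start; "wrist_torque": the same for the moment, N m; "finger_gap": finger opening in mm; "grip_force": force on a finger pad.
Only numpy, scipy, OpenCV 4.12 (cv2) and the standard library are available. Lean on these libraries where they do the work, as an engineer would, in place of code of your own. Each camera call takes 0.05 s, during which the arm holds its last target. There are 200 camera calls.

## Working session

There is one attempt and no reset: what is moved stays moved. The work goes in short steps, Python scripts to look and compute and a tool call to move; the robot and the scene stay as the last step left them, time stands still between calls to the robot, and variables do not carry over. Pictures are saved under pics/ and viewed, at most 10 in all, crops included, and the job is handed in when it is done.

Besides the shell and the picture viewer there is one more tool, called after "Call:" by a JSON object that holds its "api" and its "payload", one argument or row to a line. apply_moves: Moves the arm, as the interface text tells. Its arguments: {"type":"object","properties":{"rows":{"type":"array"},"fingers":{"type":"number"},"grip_force":{"type":"number"}},"required":["rows"]}

```bash
mkdir -p pics; python3 - <<'E'
from bench import sense,eyes,models
import cv2,numpy as np
s=sense();print(s['time'],s['tool_pos'],s['tcp_rot'],s['ft_force'])
for c in ['scene','side']:
    im,d=eyes.snapshot(c);cv2.imwrite(f'pics/{c}0.png',im[:,:,::-1]);np.save(f'pics/{c}0.npy',d)
    k=eyes.get_calibration(c);print(c,k['R'].round(2).tolist(),k['t'].round(0))
for n in ['dashpot_a','button_top_a','reject_pad','box_green','short_bolt','grease_tin','bearing','wood_block','tape_roll']:
    for r in models.place_of(n,'scene'):print(n,np.round(r['xyz']),round(r['confidence'],2))
E
```

```text
0.0 [5.99456310e+02 7.39844702e-02 2.30257804e+02] [-1.79894708e+02 -9.85443096e-03  8.99994414e+01] [ 0.22067005  0.18361751 -0.14463106]
scene [[0.8, -0.6, -0.01], [-0.39, -0.51, -0.77], [0.46, 0.62, -0.64]] [-420.  280.  696.]
side [[0.97, -0.26, -0.01], [-0.14, -0.46, -0.88], [0.22, 0.85, -0.48]] [-514.  151.  815.]
dashpot_a [ 477. -130.   -2.] 0.96
dashpot_a [579.  -3.   4.] 0.93
dashpot_a [ 565. -176.   -4.] 0.78
dashpot_a [430. 154.  -1.] 0.67
button_top_a [ 475. -136.  101.] 0.57
button_top_a [432. 153.  93.] 0.49
button_top_a [582.  -0.  95.] 0.47
button_top_a [ 568. -178.  101.] 0.47
reject_pad [599. 308.   1.] 0.9
box_green [ 597. -305.    2.] 0.78
short_bolt [ 641. -137.    0.] 0.4
grease_tin [650. 139.   1.] 0.91
bearing [421. 297.   5.] 0.52
wood_block [ 408. -288.   -1.] 0.83
tape_roll [391.  31.  -1.] 0.57
```

View pics/scene0.png

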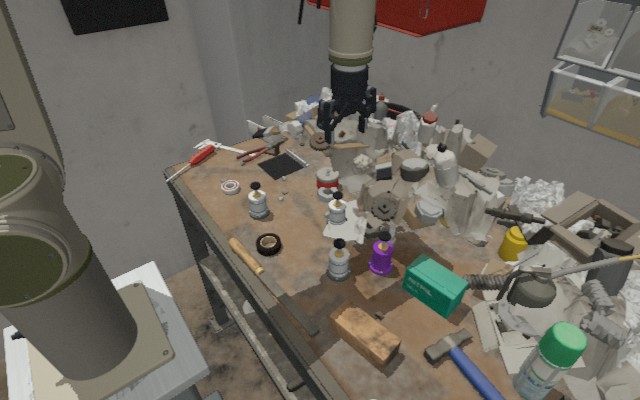

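View pics/side0.png

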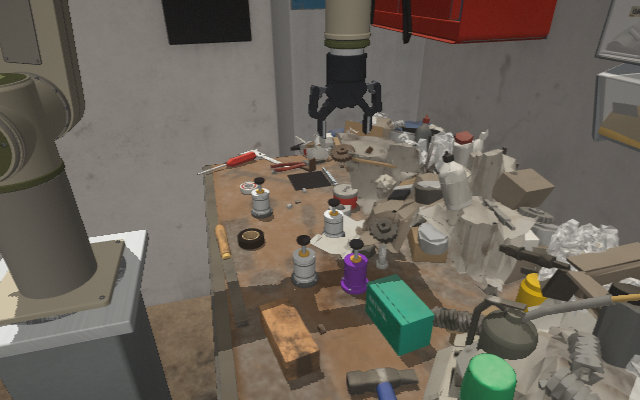

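The scene view shows four candidates: P1 at px (340,258), P2 at (337,210) and P3 at (257,200) are aluminium. The one at (382,255) is purple, so it's the decoy. The pad is at (283,165) with its strip on the +x side. I'll refine these with depth and check them in one close crop.

```bash
cat > h.py <<'E'
import numpy as np,cv2
from bench import sense,eyes,models
from scipy.spatial.transform import Rotation as Ro
def cloud(c,d,st=None):
    k=eyes.get_calibration(c);K=np.array(k['intrinsics'])
    v,u=np.indices(d.shape);p=np.stack([(u-K[0,2])/K[0,0]*d,(v-K[1,2])/K[1,1]*d,d],-1)
    if c=='wrist':
        M=np.array(k['mount']);p=p@M[:3,:3].T+M[:3,3]
        T=Ro.from_euler('xyz',st['tcp_rot'],degrees=True).as_matrix()
        p=p@T.T+np.array(st['tool_pos'])
    else: p=(p-np.array(k['t']))@np.array(k['R'])
    p[d<=0]=np.nan
    return p
def tops(p,xy,r=35,zlo=70,zhi=112):
    q=p[(np.hypot(p[...,0]-xy[0],p[...,1]-xy[1])<r)&(p[...,2]>zlo)&(p[...,2]<zhi)]
    if len(q)<5:return None
    zt=np.percentile(q[:,2],90);t=q[q[:,2]>zt-4]
    (cx,cy),rad=cv2.minEnclosingCircle(t[:,:2].astype(np.float32))
    return np.round([*t[:,:2].mean(0),np.median(t[:,2]),cx,cy,rad,len(t)],1)
E
python3 - <<'E'
from h import *
for c in ['scene','side']:
    d=np.load(f'pics/{c}0.npy');p=cloud(c,d)
    for xy in [(477,-130),(579,-3),(430,154),(567,-177)]:print(c,xy,tops(p,xy).tolist())
for n in ['dashpot_a','reject_pad']:
    eyes_=eyes.snapshot('side') if n=='dashpot_a' else 0
    for r in models.place_of(n,'side'):print(n,np.round(r['xyz']),round(r['confidence'],2))
# pad by cutout
im,d=eyes.snapshot('scene');m=models.cut_out('reject_pad','scene')[0]['pixels'];q=cloud('scene',d)[m]
q=q[np.isfinite(q[:,0])];f=q[abs(q[:,2])<6];print(cv2.minAreaRect(f[:,:2].astype(np.float32)),f.mean(0))
g=q[(q[:,2]>8)];print('strip',len(g),g.mean(0) if len(g) else 0)
cv2.imwrite('pics/crop1.png',cv2.resize(im[130:300,210:430,::-1],None,fx=3.4,fy=3.4,interpolation=2))
E
```

```text
scene (477, -130) [473.6, -134.2, 97.8, 474.7, -134.3, 14.2, 99.0]
scene (579, -3) [574.4, -3.5, 94.9, 575.0, -2.7, 13.9, 64.0]
scene (430, 154) [430.6, 152.1, 96.5, 431.0, 153.3, 13.6, 57.0]
scene (567, -177) [563.0, -178.6, 100.5, 563.2, -177.6, 13.8, 93.0]
side (477, -130) [475.0, -138.0, 97.5, 475.4, -136.3, 13.7, 99.0]
side (579, -3) [576.1, -7.4, 94.1, 575.0, -5.5, 14.9, 67.0]
side (430, 154) [432.8, 149.2, 95.8, 432.7, 151.0, 15.6, 48.0]
side (567, -177) [564.3, -182.1, 100.2, 564.0, -180.9, 14.0, 107.0]
dashpot_a [ 474. -132.    2.] 0.95
dashpot_a [577.   0.   2.] 0.93
dashpot_a [431. 153.   3.] 0.67
dashpot_a [ 564. -181.   -1.] 0.64
reject_pad [594. 311.   0.] 0.88
((607.9834594726562, 312.7638244628906), (112.19380950927734, 133.67076110839844), 89.28687286376953) [6.02126306e+02 3.10397097e+02 5.65882900e-01]
strip 43 [655.64274521 306.10449455  12.16895153]
```

View pics/crop1.png

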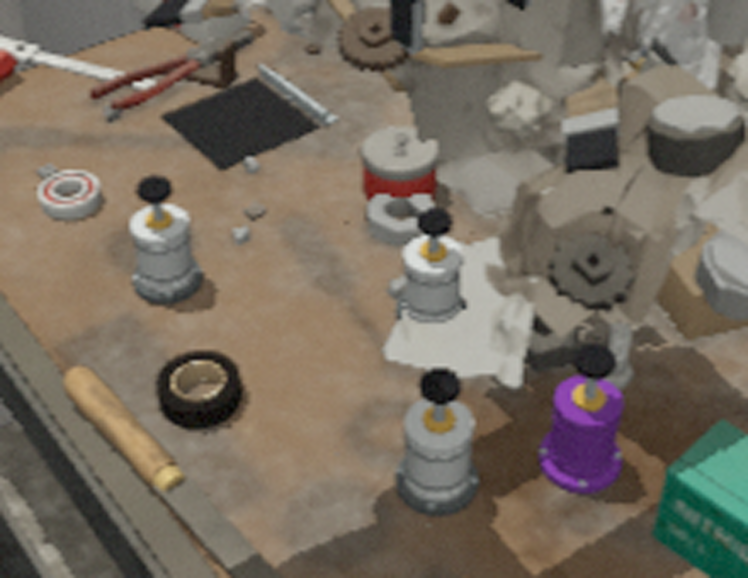

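The crop confirms it: three aluminium dashpots, and the purple decoy is excluded. P1 is at (475,-135), P2 at (575,-4) and P3 at (431,152). Tool axes map as tool x = world y, tool y = world x, tool z = down. I'll press P2 first.

Call:
{"api": "apply_moves", "payload": {
  "rows": [
    [-4, -24, 30, 0, 0, 0],
    [0, 0, 40, 0, 0, 0],
    [0, 0, 30, 0, 0, 0],
    [0, 0, 18, 0, 0, 0],
    [0, 0, 0, 0, 0, 0]
  ],
  "fingers": 0,
  "grip_force": 30
}}

```text
time: 1.42
tool_pos: [575.0, -3.9, 112.0]
tcp_rot: [-179.8, -0.0, 90.0]
ft_force: [0.5, 0.6, 1.1]
finger_gap: 0.0
grip_force: 0.0
```

Call:
{"api": "apply_moves", "payload": {
  "rows": [
    [0, 0, 12, 0, 0, 0],
    [0, 0, 5, 0, 0, 0],
    [0, 0, 4, 0, 0, 0],
    [0, 0, 3, 0, 0, 0],
    [0, 0, 2, 0, 0, 0]
  ]
}}

```text
time: 2.05
tool_pos: [576.4, -4.0, 87.7]
tcp_rot: [180.0, 0.0, 90.0]
ft_force: [-0.3, 0.3, 4.1]
finger_gap: 0.2
grip_force: 2.0
```

Call:
{"api": "apply_moves", "payload": {
  "rows": [
    [0, 0, 1, 0, 0, 0],
    [0, 0, 1, 0, 0, 0],
    [0, 0, 1, 0, 0, 0],
    [0, 0, 0, 0, 0, 0],
    [0, 0, 0, 0, 0, 0]
  ]
}}

```text
time: 2.68
tool_pos: [576.2, -4.0, 84.3]
tcp_rot: [180.0, 0.0, 90.0]
ft_force: [2.1, -0.8, 2.2]
finger_gap: 0.1
grip_force: 1.1
```

Call:
{"api": "apply_moves", "payload": {
  "rows": [
    [0, 0, 1.5, 0, 0, 0],
    [0, 0, 1.5, 0, 0, 0],
    [0, 0, 1, 0, 0, 0],
    [0, 0, 1, 0, 0, 0],
    [0, 0, 0.5, 0, 0, 0]
  ]
}}

```text
time: 3.3
tool_pos: [576.1, -4.0, 78.8]
tcp_rot: [180.0, 0.0, 90.0]
ft_force: [1.3, -0.6, 4.5]
finger_gap: -0.4
grip_force: 1.8
```

Call:
{"api": "apply_moves", "payload": {
  "rows": [
    [0, 0, 0.5, 0, 0, 0],
    [0, 0, 0, 0, 0, 0],
    [0, 0, 0.5, 0, 0, 0],
    [0, 0, 0, 0, 0, 0],
    [0, 0, 0, 0, 0, 0]
  ]
}}

```text
time: 3.92
tool_pos: [576.0, -4.0, 77.8]
tcp_rot: [180.0, 0.0, 90.0]
ft_force: [2.4, -0.8, 3.3]
finger_gap: 0.2
grip_force: 1.6
```

Call:
{"api": "apply_moves", "payload": {
  "rows": [
    [0, 0, 0.5, 0, 0, 0],
    [0, 0, 0, 0, 0, 0],
    [0, 0, 0.5, 0, 0, 0],
    [0, 0, 0, 0, 0, 0],
    [0, 0, 0, 0, 0, 0]
  ]
}}

```text
time: 4.55
tool_pos: [576.2, -4.0, 77.1]
tcp_rot: [180.0, 0.0, 90.0]
ft_force: [2.4, 0.6, 4.9]
finger_gap: 0.3
grip_force: 2.5
```

Call:
{"api": "apply_moves", "payload": {
  "rows": [
    [0, 0, 0.4, 0, 0, 0],
    [0, 0, 0, 0, 0, 0],
    [0, 0, 0.4, 0, 0, 0],
    [0, 0, 0, 0, 0, 0],
    [0, 0, 0, 0, 0, 0]
  ]
}}

```text
time: 5.18
tool_pos: [576.3, -4.0, 77.0]
tcp_rot: [180.0, 0.0, 90.0]
ft_force: [-0.2, 0.4, 10.1]
finger_gap: 0.1
grip_force: 5.2
```

P2 ran home with an even ~4 N drag, and the force rose at the stop. Next is P1.

Call:
{"api": "apply_moves", "payload": {
  "rows": [
    [0, 0, -44, 0, 0, 0],
    [-44, -34, 0, 0, 0, 0],
    [-44, -34, 0, 0, 0, 0],
    [-43, -33, 0, 0, 0, 0],
    [0, 0, 8, 0, 0, 0]
  ]
}}

```text
time: 5.8
tool_pos: [472.4, -137.2, 111.3]
tcp_rot: [-179.9, 0.0, 89.8]
ft_force: [0.4, -0.4, -0.5]
finger_gap: -0.2
grip_force: 0.0
```

Call:
{"api": "apply_moves", "payload": {
  "rows": [
    [0, 0, 10, 0, 0, 0],
    [0, 0, 5, 0, 0, 0],
    [0, 0, 5, 0, 0, 0],
    [0, 0, 4, 0, 0, 0],
    [0, 0, 1, 0, 0, 0]
  ]
}}

```text
time: 6.42
tool_pos: [475.5, -134.5, 87.7]
tcp_rot: [180.0, -0.0, 90.1]
ft_force: [-5.6, 1.9, 12.5]
finger_gap: 0.2
grip_force: 7.2
```

Call:
{"api": "apply_moves", "payload": {
  "rows": [
    [0, 0, 0.5, 0, 0, 0],
    [0, 0, 0.5, 0, 0, 0],
    [0, 0, 0, 0, 0, 0],
    [0, 0, 0, 0, 0, 0],
    [0, 0, 0, 0, 0, 0]
  ]
}}

```text
time: 7.05
tool_pos: [475.9, -134.6, 87.5]
tcp_rot: [179.9, 0.0, 90.1]
ft_force: [-5.9, 2.3, 15.6]
finger_gap: -0.0
grip_force: 7.2
```

P1 binds: 15.6 N and climbing. I'm stopping there. P3 should be good, so I'll press it next.

Call:
{"api": "apply_moves", "payload": {
  "rows": [
    [0, 0, -30, 0, 0, 0],
    [57, -8, -4, 0, 0, 0],
    [57, -9, 0, 0, 0, 0],
    [57, -9, 0, 0, 0, 0],
    [57, -9, 0, 0, 0, 0]
  ]
}}

```text
time: 7.68
tool_pos: [439.7, 95.3, 120.0]
tcp_rot: [180.0, -0.0, 90.0]
ft_force: [1.0, -0.2, 0.2]
finger_gap: 0.0
grip_force: 0.0
```

Call:
{"api": "apply_moves", "payload": {
  "rows": [
    [59, -8, 0, 0, 0, 0],
    [0, 0, 0, 0, 0, 0],
    [0, 0, 15, 0, 0, 0],
    [0, 0, 6, 0, 0, 0],
    [0, 0, 4, 0, 0, 0]
  ]
}}

```text
time: 8.3
tool_pos: [431.7, 151.0, 94.2]
tcp_rot: [-179.9, 0.0, 89.9]
ft_force: [-1.3, -0.5, 4.5]
finger_gap: 0.1
grip_force: 2.1
```

Commanded z is now 95.

Call:
{"api": "apply_moves", "payload": {
  "rows": [
    [0, 0, 3, 0, 0, 0],
    [0, 0, 2, 0, 0, 0],
    [0, 0, 2, 0, 0, 0],
    [0, 0, 1, 0, 0, 0],
    [0, 0, 0, 0, 0, 0]
  ]
}}

```text
time: 8.93
tool_pos: [432.1, 152.2, 86.9]
tcp_rot: [180.0, -0.0, 90.0]
ft_force: [-0.3, 0.4, -0.3]
finger_gap: 0.2
grip_force: 0.0
```

Call:
{"api": "apply_moves", "payload": {
  "rows": [
    [0, 0, 1, 0, 0, 0],
    [0, 0, 1, 0, 0, 0],
    [0, 0, 0.5, 0, 0, 0],
    [0, 0, 0, 0, 0, 0],
    [0, 0, 0, 0, 0, 0]
  ]
}}

```text
time: 9.55
tool_pos: [432.2, 152.2, 84.6]
tcp_rot: [180.0, -0.0, 90.0]
ft_force: [0.4, 1.4, 2.6]
finger_gap: 0.1
grip_force: 1.4
```

Call:
{"api": "apply_moves", "payload": {
  "rows": [
    [0, 0, 1.5, 0, 0, 0],
    [0, 0, 1.5, 0, 0, 0],
    [0, 0, 1, 0, 0, 0],
    [0, 0, 1, 0, 0, 0],
    [0, 0, 0.5, 0, 0, 0]
  ]
}}

```text
time: 10.18
tool_pos: [432.1, 152.1, 79.0]
tcp_rot: [180.0, -0.0, 90.0]
ft_force: [1.0, 1.3, 4.2]
finger_gap: 0.3
grip_force: 1.8
```

Call:
{"api": "apply_moves", "payload": {
  "rows": [
    [0, 0, 0.5, 0, 0, 0],
    [0, 0, 0.5, 0, 0, 0],
    [0, 0, 0.5, 0, 0, 0],
    [0, 0, 0, 0, 0, 0],
    [0, 0, 0, 0, 0, 0]
  ]
}}

```text
time: 10.8
tool_pos: [432.0, 152.0, 77.4]
tcp_rot: [-180.0, 0.0, 90.0]
ft_force: [-0.0, 0.2, 2.6]
finger_gap: 0.1
grip_force: 1.2
```

Call:
{"api": "apply_moves", "payload": {
  "rows": [
    [0, 0, 0.5, 0, 0, 0],
    [0, 0, 0, 0, 0, 0],
    [0, 0, 0.5, 0, 0, 0],
    [0, 0, 0, 0, 0, 0],
    [0, 0, 0, 0, 0, 0]
  ]
}}

```text
time: 11.42
tool_pos: [432.1, 151.9, 77.0]
tcp_rot: [180.0, 0.0, 90.0]
ft_force: [-1.2, 0.1, 8.0]
finger_gap: -0.4
grip_force: 4.5
```

P3 is home too. Now I'll go back above P1 and look again.

Call:
{"api": "apply_moves", "payload": {
  "rows": [
    [0, 0, -60, 0, 0, 0],
    [-57, 8, -25, 0, 0, 0],
    [-57, 9, -20, 0, 0, 0],
    [-57, 9, -9, 0, 0, 0],
    [-57, 9, 0, 0, 0, 0]
  ]
}}

```text
time: 12.05
tool_pos: [466.9, -77.8, 190.9]
tcp_rot: [180.0, 0.0, 90.0]
ft_force: [0.9, 1.1, 0.3]
finger_gap: -0.0
grip_force: 0.0
```

Call:
{"api": "apply_moves", "payload": {
  "rows": [
    [-59, 8, 0, 0, 0, 0],
    [0, 0, 0, 0, 0, 0],
    [0, 0, 0, 0, 0, 0],
    [0, 0, 0, 0, 0, 0],
    [0, 0, 0, 0, 0, 0]
  ],
  "fingers": 66
}}

```text
time: 12.68
tool_pos: [475.0, -133.6, 190.3]
tcp_rot: [-180.0, -0.0, 90.1]
ft_force: [-1.1, -0.1, 0.2]
finger_gap: 65.9
grip_force: 0.0
```

```bash
python3 - <<'E'
from h import *
s=sense();print(s['tool_pos'])
for c in ['scene','side','wrist']:
    s=sense();im,d=eyes.snapshot(c);p=cloud(c,d,s)
    if c!='side':cv2.imwrite(f'pics/{c}2.png',im[:,:,::-1])
    for xy in [(475,-135),(576,-4),(432,152)]:
        t=tops(p,xy,zlo=68);print(c,xy,None if t is None else t.tolist())
    for r in models.place_of('dashpot_a',c):print(np.round(r['xyz']),round(r['confidence'],2))
E
```

```text
[ 474.96466891 -133.58643801  190.32520822]
scene (475, -135) [473.2, -134.3, 88.4, 474.3, -133.3, 13.7, 97.0]
scene (576, -4) [574.4, -3.9, 76.3, 575.1, -3.0, 13.1, 62.0]
scene (432, 152) [430.8, 152.4, 76.5, 431.5, 153.0, 13.6, 56.0]
[432. 150.  -2.] 0.89
[ 566. -177.   -3.] 0.86
[ 478. -130.   -2.] 0.61
[582.  -6.   5.] 0.55
side (475, -135) [474.5, -138.0, 88.1, 474.7, -136.2, 14.2, 104.0]
side (576, -4) [576.1, -7.1, 76.0, 575.5, -5.4, 14.3, 63.0]
side (432, 152) [432.7, 148.7, 75.7, 434.0, 151.5, 14.9, 49.0]
[434. 154.  -1.] 0.79
[ 474. -135.    2.] 0.64
[ 566. -182.    2.] 0.59
wrist (475, -135) [474.4, -134.0, 89.3, 474.3, -134.5, 13.4, 640.0]
wrist (576, -4) [575.1, -3.8, 77.4, 575.4, -3.7, 13.3, 912.0]
wrist (432, 152) None
[ 568. -175.    1.] 0.98
[573.  -2.   5.] 0.97
[ 473. -135.   -2.] 0.95
```

View pics/wrist2.png

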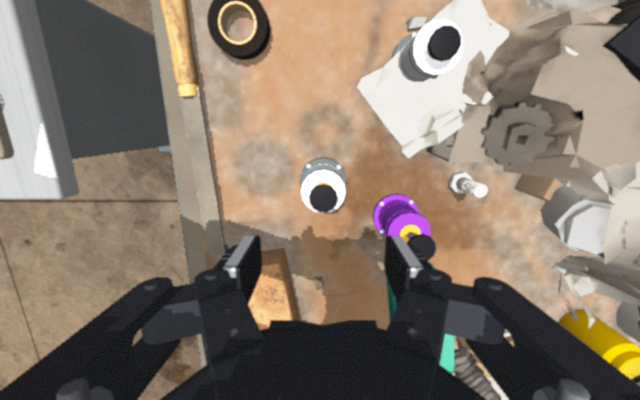

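P1's plunger sits 12 mm in and the other two are home. In the wrist view P1 is at px (323,190), with a clear gap to the purple one at (405,220). I'll lower around its barrel.

Call:
{"api": "apply_moves", "payload": {
  "rows": [
    [1, 0, 50, 0, 0, 0],
    [0, 0, 45, 0, 0, 0],
    [0, 0, 40, 0, 0, 0],
    [0, 0, 29, 0, 0, 0],
    [0, 0, 0, 0, 0, 0]
  ]
}}

```text
time: 13.6
tool_pos: [472.6, -132.8, 23.9]
tcp_rot: [-179.7, -0.1, 90.0]
ft_force: [-0.6, 0.6, 0.4]
finger_gap: 65.7
grip_force: 0.0
```

Call:
{"api": "apply_moves", "payload": {
  "rows": [
    [0, 0, 0, 0, 0, 0],
    [0, 0, 0, 0, 0, 0],
    [0, 0, 0, 0, 0, 0],
    [0, 0, 0, 0, 0, 0],
    [0, 0, 0, 0, 0, 0]
  ],
  "fingers": 38,
  "grip_force": 25
}}

```text
time: 14.22
tool_pos: [476.4, -134.3, 28.2]
tcp_rot: [179.8, 0.1, 90.0]
ft_force: [-0.7, 0.5, 7.5]
finger_gap: 43.4
grip_force: 28.3
```

Gripped at 43.4 mm. I'll slide at constant height, passing between P2 and P3.

Call:
{"api": "apply_moves", "payload": {
  "rows": [
    [10, 1, 0, 0, 0, 0],
    [20, 3, 0, 0, 0, 0],
    [22, 3, 0, 0, 0, 0],
    [24, 4, 0, 0, 0, 0],
    [24, 4, 0, 0, 0, 0]
  ]
}}

```text
time: 14.85
tool_pos: [491.7, -34.1, 28.2]
tcp_rot: [179.8, 0.1, 90.0]
ft_force: [-0.8, -4.8, 5.9]
finger_gap: 43.3
grip_force: 28.1
```

Call:
{"api": "apply_moves", "payload": {
  "rows": [
    [18, 0, 0, 0, 0, 0],
    [18, 0, 0, 0, 0, 0],
    [18, 0, 0, 0, 0, 0],
    [18, 0, 0, 0, 0, 0],
    [18, 0, 0, 0, 0, 0]
  ]
}}

```text
time: 15.48
tool_pos: [491.7, 56.1, 28.3]
tcp_rot: [179.8, 0.1, 90.0]
ft_force: [-0.1, -5.7, 6.2]
finger_gap: 43.6
grip_force: 28.2
```

Call:
{"api": "apply_moves", "payload": {
  "rows": [
    [18, 9, 0, 0, 0, 0],
    [18, 9, 0, 0, 0, 0],
    [18, 9, 0, 0, 0, 0],
    [18, 9, 0, 0, 0, 0],
    [18, 9, 0, 0, 0, 0]
  ]
}}

```text
time: 16.1
tool_pos: [536.3, 146.1, 28.2]
tcp_rot: [179.9, 0.1, 90.0]
ft_force: [-3.1, -6.4, 12.1]
finger_gap: 43.7
grip_force: 28.6
```

Call:
{"api": "apply_moves", "payload": {
  "rows": [
    [18, 2, 0, 0, 0, 0],
    [18, 2, 0, 0, 0, 0],
    [18, 2, 0, 0, 0, 0],
    [18, 2, 0, 0, 0, 0],
    [18, 2, 0, 0, 0, 0]
  ]
}}

```text
time: 16.73
tool_pos: [546.4, 236.2, 28.2]
tcp_rot: [179.8, 0.0, 90.0]
ft_force: [0.3, -6.7, 8.1]
finger_gap: 43.7
grip_force: 28.4
```

Call:
{"api": "apply_moves", "payload": {
  "rows": [
    [17, 11, 0, 0, 0, 0],
    [17, 11, 0, 0, 0, 0],
    [16, 11, 0, 0, 0, 0],
    [14, 10, 0, 0, 0, 0],
    [9, 7, 0, 0, 0, 0]
  ]
}}

```text
time: 17.35
tool_pos: [595.7, 309.5, 28.2]
tcp_rot: [179.9, 0.0, 90.0]
ft_force: [-4.7, -7.3, 12.0]
finger_gap: 43.7
grip_force: 28.7
```

```bash
python3 - <<'E'
from h import *
for c in ['side','wrist']:
    s=sense();im,d=eyes.snapshot(c);p=cloud(c,d,s)
    cv2.imwrite(f'pics/{c}3.png',im[:,:,::-1])
    for r in models.place_of('reject_pad',c):print(c,np.round(r['xyz']),round(r['confidence'],2))
    q=p[(abs(p[...,2]-11)<5)&(abs(p[...,0]-656)<14)&(abs(p[...,1]-310)<75)]
    if len(q):print('strip',np.percentile(q,[2,50,98],axis=0).round().tolist(),len(q))
print(s['tool_pos'])
E
```

```text
strip [[655.0, 255.0, 6.0], [657.0, 303.0, 12.0], [659.0, 359.0, 14.0]] 44
strip [[655.0, 283.0, 6.0], [656.0, 286.0, 12.0], [659.0, 292.0, 15.0]] 58
[596.45670413 310.64606409  28.26026571]
```

View pics/wrist3.png

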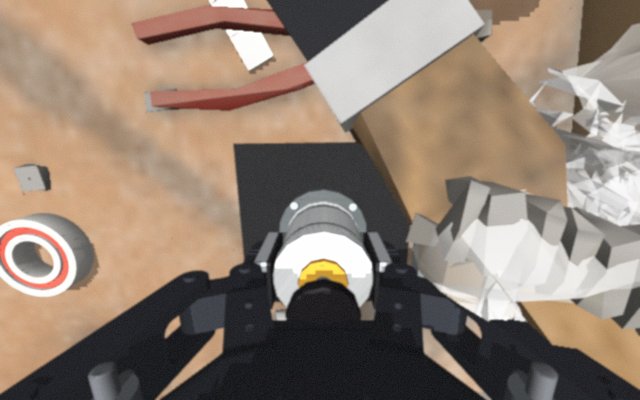

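The foot is on the pad: P1 is at about (595.5,309.5) and the pad centre is at about (597,307). In the wrist view the foot, around px (323,230), sits well inside the dark rubber. I'll release and rise.

Call:
{"api": "apply_moves", "payload": {
  "rows": [
    [0, 0, 0, 0, 0, 0],
    [0, 0, 0, 0, 0, 0],
    [0, 0, 0, 0, 0, 0],
    [0, 0, 0, 0, 0, 0],
    [0, 0, 0, 0, 0, 0]
  ],
  "fingers": 58
}}

```text
time: 18.18
tool_pos: [594.9, 309.2, 26.3]
tcp_rot: [-180.0, 0.0, 90.0]
ft_force: [-0.3, 0.4, 0.3]
finger_gap: 57.9
grip_force: 0.0
```

Call:
{"api": "apply_moves", "payload": {
  "rows": [
    [0, 0, -15, 0, 0, 0],
    [0, 0, -30, 0, 0, 0],
    [0, 0, -45, 0, 0, 0],
    [0, 0, -45, 0, 0, 0],
    [0, 0, -30, 0, 0, 0]
  ]
}}

```text
time: 18.8
tool_pos: [596.0, 309.7, 196.0]
tcp_rot: [179.8, -0.1, 90.0]
ft_force: [0.5, 0.2, -0.3]
finger_gap: 58.0
grip_force: 0.0
```

```bash
python3 - <<'E'
from h import *
for c in ['scene','side','wrist']:
    s=sense();im,d=eyes.snapshot(c);p=cloud(c,d,s)
    if c=='side':cv2.imwrite(f'pics/{c}4.png',im[:,:,::-1])
    for xy in [(596,309),(576,-4),(432,152)]:
        t=tops(p,xy,zlo=68);print(c,xy,None if t is None else t.tolist())
print(s['tool_pos'],s['ft_force'],s['finger_gap'])
E
```

```text
scene (596, 309) [593.8, 310.0, 88.4, 594.4, 311.4, 13.5, 36.0]
scene (576, -4) [574.5, -3.8, 76.4, 575.9, -3.8, 13.6, 62.0]
scene (432, 152) [431.2, 152.1, 76.5, 430.9, 153.6, 13.1, 56.0]
side (596, 309) [596.0, 306.7, 87.8, 595.9, 307.8, 14.1, 34.0]
side (576, -4) [575.9, -6.9, 76.0, 575.7, -5.2, 13.5, 63.0]
side (432, 152) [432.7, 148.8, 76.2, 432.5, 150.5, 13.3, 47.0]
wrist (596, 309) [595.5, 310.8, 89.4, 595.4, 310.5, 13.3, 607.0]
wrist (576, -4) None
wrist (432, 152) None
[597.64555517 310.43393421 198.53537925] [0.1138902  0.35047383 0.9604631 ] 57.97781661488224
```

View pics/side4.png

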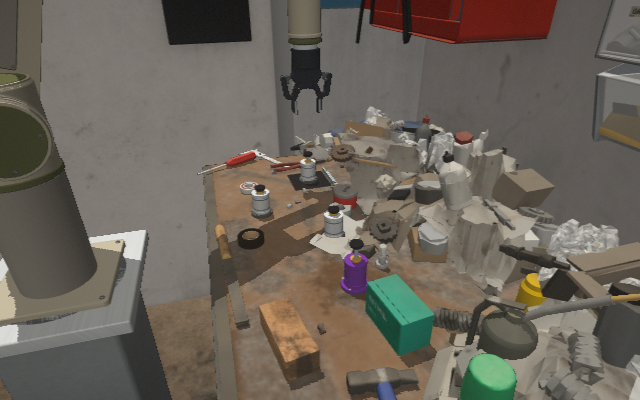

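The side view shows P1 standing on the pad at px (308,168), the other two home where they stood, and the bystanders unmoved. I'm handing in.

```bash
python3 -c "
from bench import job;print(job.hand_in())"
```

```text
the job is handed in; nothing more can be done
None
```

The job is handed in, no verdict was returned: the binding dashpot (started near x 475, y −135 mm) stopped 12 mm in and now stands upright on the reject pad, and the other two are pressed fully home where they stood, with nothing else seen to move.

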